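# Lower the microscope head on its ratchet crank

### The job

The microscope head hangs on the ratchet of its column lift: push the pawl lever fully over to its release side, then take the weight on the crank knob and wind up a little until the pawl springs clear. Keep hold of the crank and let it turn back slowly under the load, never letting it run, until the head rests gently on the rubber-capped park post; stop there without cranking it down hard and let go. Do not force the crank back against an engaged pawl, and leave the jar, dish and screwdriver where they are.

Things in the scene. Friction and masses are not known exactly. Their poses are not given: they have to be found in the camera images.
- crank: The crank with its ratchet wheel (dark steel, 92 mm, 12 saw teeth) on a vertical shaft on a white gear housing (200 x 230 mm, top 90 mm above the table). It winds up CLOCKWISE seen from above; anticlockwise lowers the head, 18 mm per rad. Origin on its axis at table height. The load pushes the knob anticlockwise with 5 to 12 N; let go with the pawl out and it runs away.
- head: The white microscope head (2.4 to 3.8 kg) that slides up and down the column, 18 mm per rad of crank; under it is an aluminium ring, 60 mm diameter. Origin on the crank axis; its z rises and falls with the head.
- lever (a joint): Angle (rad) of the pawl lever: 0 = hold (pawl sprung inward), 0.7 = release stop (pawl sprung outward). It grows ANTICLOCKWISE seen from above, the peg swinging to the stand's -x. It stays where it is left; pushing takes about 2 N at the peg. Set to release, the pawl still stays caught under the load until the crank is wound up some 0.05 to 0.2 rad.
- crank_axis (a point): Point on the crank's vertical axis, level with the knob's middle (157 mm above the table). Its x and y axes are the stand's (x away from the robot), z up. The column, a 36 mm tube 420 mm tall, stands at stand x +50, y -240 mm from here, the head beyond it. The steel crank arm is 20 mm wide, its top 124 mm above the table.
- knob_mid (a point): Middle of the crank's upright round black knob: 26 mm diameter, 58 mm tall (128 to 186 mm above the table), spinning freely on its pin, 65 mm from the crank axis. At the start it is within 5 degrees of the direction -150 degrees from the stand's x axis (anticlockwise positive).
- lever_peg (a point): Upper part of the upright black peg at the end of the pawl lever: 14 mm diameter, rising from 112 to 147 mm above the table; this point is 134 mm above the table, on the peg's axis, 100 mm from the lever's pivot.
- lever_pivot (a point): Point on the vertical pivot of lever and pawl, level with lever_peg's point, at stand x -52, y +60 mm from the crank axis. In hold the peg lies 70 degrees from the stand's x axis about this pivot (anticlockwise positive), at release 110 degrees.
- pawl_tip (a point): Nose of the steel pawl, which lies flat beside the ratchet wheel (92 mm across, under the crank arm): 40 mm from the crank axis (horizontally) when seated in a tooth, about 60 mm when sprung clear.
- pawl: The steel pawl, 55 mm long; origin on its pivot at table height. Its nose presses on the wheel with about 10 to 35 N when the head hangs on it.
- knob: The crank's knob, 26 mm diameter, 58 mm tall; origin at the centre of its lower end.
- foot_under (a point): Centre of the underside of the ring (60 mm diameter) under the head, about 116 mm above the table at the start.
- park_post: The upright steel park post straight under the head's ring, with a rubber cap 44 mm across on top, where the ring comes to rest. The cap is stiffly telescopic and set differently each time: its top may be 80 to 100 mm above the table and is not measured, so the landing must be felt: the weight leaves the crank knob. Origin at the post's lower end.
- jar_mid (a point): Bystander: amber glass jar, 48 mm diameter, 70 mm tall, on the table; this point is half-way up.
- dish_mid (a point): Bystander: white shallow dish, 84 mm diameter, 16 mm tall, on the table; this point is half-way up.
- driver: Bystander: screwdriver, 160 mm long, lying on the table.

How it is judged:
On the way, in this order (a step that is already met when the one before it is completed fails the run):
1. the pawl lever is over to its release side while the load still hangs on the pawl (value of joint lever above 0.55 rad and horizontal distance between pawl_tip and crank_axis below 0.046 m), for 0.1 s.
2. the pawl has sprung clear of the ratchet with the crank knob held by the fingers (horizontal distance between pawl_tip and crank_axis above 0.052 m and contact force between the fingers and knob above 0.5 N), for 0.2 s.
3. the head has come down to rest on the park post (contact force between head and park_post above 14 N), for 0.3 s.
At the end, for the whole second after the job is handed in: the head's ring rests on the park post's cap with its weight (over 14 N) and is still (under 5 mm/s), the lever is on its release side (over 0.55 rad) and the pawl stays clear of the ratchet (nose over 52 mm from the crank axis) (contact force between head and park_post above 14 N and linear speed of head below 0.005 m/s and value of joint lever above 0.55 rad and horizontal distance between pawl_tip and crank_axis above 0.052 m); the robot touches nothing.
It fails at once if the head runs away (moves faster than 40 mm/s) (linear speed of head above 0.04 m/s).
It fails at once if the head is pressed on the park post with more than 70 N (contact force between head and park_post above 70 N).
It fails at once if the crank is forced back against the pawl (over 70 N on the pawl) (contact force between pawl and crank above 70 N).
It fails at once if the jar, the dish or the screwdriver is moved over 20 mm (distance of any of jar_mid, dish_mid, driver from where it was at the start of the episode above 0.02 m).
It also fails if it takes over 72 s, if anything falls off the work surface, if the arm or the gripper's body presses on something with over 40 N, if the wrist force passes 120 N, or if a joint passes its speed limit or range.

### The arm

A 6-joint arm with a two-finger parallel gripper is mounted at the origin on the work surface. World frame = base frame: x ahead of the robot, y to its left, z up, the work surface at z = 0. Lengths are in m, angles in rad, forces in N, time in s.
With the tool pointing down it reaches from about 0.375 to 0.9 m from the base axis. Payload 3.1 kg.
Tool frame: the origin (TCP) lies midway between the tips of the shut fingers; the grasp point (between the pads) lies 19 mm behind it; x points along the fingers, y is the direction in which the jaws open and shut, and the axes are right-handed (so a half turn about x gives the same grasp; the last joint's range is limited). The gripper opens to 85 mm and grips with 20 to 120 N. Pads are 22 mm wide; open, the fingers measure 114 mm over their backs; the gripper's body (76 mm by 85 mm) begins 54 mm behind the grasp point. The pads swing forward as they close: fully open they stand 13 mm farther back than shut.
Start: joints at [0.94, 0.527, 1.433, -0, 1.181, -0.178], TCP at [0.273, 0.562, 0.231] pointing down, gripper open.
Joint ranges: [-3.08, 3.08], [-0.75, 2.2], [0.22, 2.44], [-1.43, 4.57], [0, 2.65], [-2.85, 2.85]. Speed limits (rad/s): [2.79, 2.79, 3.14, 3.14, 3.14, 3.14].

### API

Orientations are given as a unit quaternion [x, y, z, w].
In Python, from station import manip gives the robot as it stands.
- The arm moves only by the tool carry_out, never from a script. Its argument "commands" is a list that holds one entry, the list of rows, each a list of 7 numbers: the shift along the tool's x, y, z in units of 25 mm (1.0 is 25 mm), then the turn, a rotation vector about the tool's x, y, z in units of 5 degrees (1.0 is 5 degrees), then the finger opening in mm, from 0 to 85.4. A call has exactly 5 rows; each row is the pose to reach, as a shift and turn from the pose commanded when the call began, along the tool's axes at that moment; what a row does not reach only later rows make up. A row lasts 1/10 s, in which the tool goes at most 50 mm and 8.59 degrees, less where a joint would pass 70% of its speed; a pose out of reach is approached as far as the arm can. A call with a gripper value outside its range is refused whole. The fingers move at their own pace and stop on an object; "force" is the grip in N (left out, the last holds). Time passes only in rows, so rows that repeat a pose let the fingers close, or fill a call up. It gives the time, the measured TCP pose, the force and the opening at its end, in the units of the state.
- manip.sense(): the state, without advancing time (a new reading comes with each control period).
- manip.snapshot(name): name is "scene" or "top" or "wrist"; returns a dict with "image" (384x512x3 uint8, red, green, blue), "fx", "fy", "cx", "cy" (pixels), "k1" (the pictures are not rectified: a ray, as slopes to the right and down, at radius r is drawn at 1 + k1 r^2 times it, then the intrinsics apply), "rvec" (rotation vector, rad) and "tvec" (3), from world to camera coordinates, as OpenCV has them. Camera axes: x right, y down, z forward; pixel columns grow to the right and rows downward; lengths in m; the calibration is good to about 2 mm. A picture is of the moment at which its call begins. There is no depth.
- manip.sign_off(): hands the job in, once; it reports no verdict.
The state is a dict: "t": time; "q": joint angles; "qd": joint speeds; "tau": joint torques, N m; "tcp_pos": TCP position; "tool_rot": TCP orientation; "force": force on the tool from outside, world axes, zero at the start; "ft_torque": the same for the moment, N m; "finger_gap": opening from 0.0 (shut) to 1.0 (fully open).
Only numpy, scipy, OpenCV 4.12 (cv2) and the standard library are available. Lean on these libraries where they do the work, as an engineer would, in place of code of your own. Each camera call takes 0.05 s, during which the arm holds its last target.

## Working session

There is one attempt and no reset: what is moved stays moved. The work goes in short steps, Python scripts to look and compute and a tool call to move; the robot and the scene stay as the last step left them, time stands still between calls to the robot, and variables do not carry over. Pictures are saved under pics/ and viewed, and the job is handed in when it is done.

Besides the shell and the picture viewer there is one more tool, called after "Call:" in YAML: its name, and indented under it one key for each argument. carry_out: Moves the arm, as the interface text tells. Its arguments: {"type":"object","properties":{"commands":{"type":"array"},"force":{"type":"number"}},"required":["commands"]}

```bash
ls; mkdir -p pics
python3 - <<'E'
from station import manip
import cv2
print(manip.sense())
for n in ["scene","top","wrist"]:
    s=manip.snapshot(n)
    cv2.imwrite(f"pics/{n}0.png",s["image"][:,:,::-1])
    print(n,{k:v for k,v in s.items() if k!="image"})
E
```

```text
pics
{'t': 0.0, 'q': array([ 9.39488779e-01,  5.28477124e-01,  1.43390881e+00,  2.97003633e-05,
        1.18138847e+00, -1.78505723e-01]), 'qd': array([ 0.00141168, -0.00042894,  0.00128769, -0.00038412, -0.00091416,
        0.0003016 ]), 'tau': array([ 5.92549477e-04, -4.42354703e+01, -1.78025508e+01, -3.36765142e-04,
        8.35447863e-03, -3.06624520e-05]), 'tcp_pos': array([0.27296944, 0.56144368, 0.23032481]), 'tool_rot': array([ 0.15802413,  0.68937332, -0.15943446,  0.68874774]), 'force': array([ 0.72756402,  0.68793554, -0.42288914]), 'ft_torque': array([ 0.02373879,  0.01453019, -0.00905475]), 'finger_gap': 0.9998094070696947}
scene {'fx': 400.20276091719006, 'fy': 400.20276091719006, 'cx': 254.62685397185984, 'cy': 196.4727132747276, 'k1': 0.03624154450592294, 'rvec': array([ 1.99401931,  1.52192216, -0.55802639]), 'tvec': array([-0.16491451, -0.32373192,  1.62767987])}
top {'fx': 438.1415931889699, 'fy': 438.1415931889699, 'cx': 256.54583423524684, 'cy': 191.43124733087916, 'k1': -0.040779745539485976, 'rvec': array([ 2.14727896, -2.14490531,  0.13801683]), 'tvec': array([0.0325918 , 0.53183773, 1.04543529])}
wrist {'fx': 331.44524490558604, 'fy': 331.44524490558604, 'cx': 250.0671386244874, 'cy': 190.6486762010788, 'k1': 0.03046368607041637, 'rvec': array([-2.43649921, -1.52416008, -0.23085121]), 'tvec': array([-0.62345125, -0.04104336,  0.37892659])}
```

View pics/scene0.png

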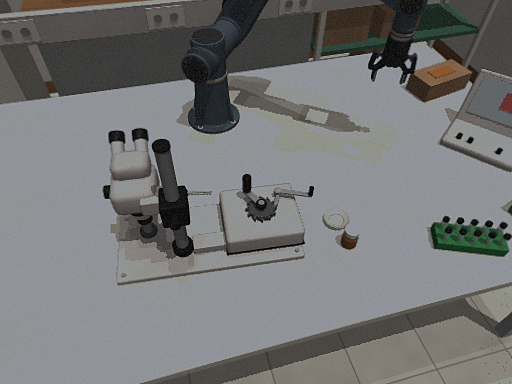

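View pics/top0.png

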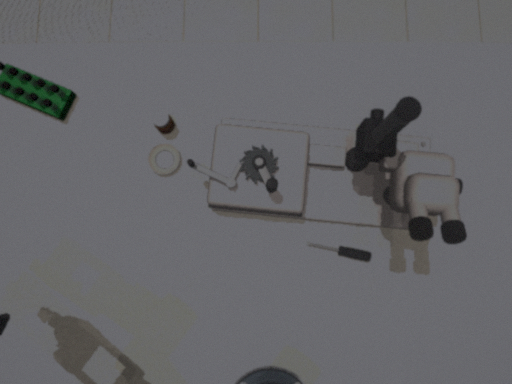

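View pics/wrist0.png

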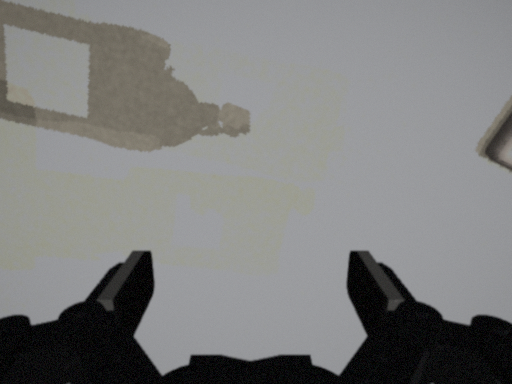

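```bash
cat > h.py <<'E'
import numpy as np, cv2
from scipy.spatial.transform import Rotation as R
def cam(s):
    Rm=cv2.Rodrigues(np.array(s["rvec"]))[0]; return Rm,np.array(s["tvec"])
def ray(s,u,v):
    x=(u-s["cx"])/s["fx"]; y=(v-s["cy"])/s["fy"]
    rd=np.hypot(x,y); r=rd
    for _ in range(20): r=rd/(1+s["k1"]*r*r)
    f=r/rd if rd>0 else 1
    Rm,t=cam(s)
    return -Rm.T@t, Rm.T@np.array([x*f,y*f,1.0])
def onz(s,u,v,z):
    o,d=ray(s,u,v); return o+d*(z-o[2])/d[2]
def proj(s,P):
    Rm,t=cam(s); p=Rm@np.array(P)+t; x,y=p[0]/p[2],p[1]/p[2]; k=1+s["k1"]*(x*x+y*y)
    return np.array([s["fx"]*x*k+s["cx"],s["fy"]*y*k+s["cy"]])
def tri(a,b):
    A=np.zeros((3,3));B=np.zeros(3)
    for o,d in (a,b):
        d=d/np.linalg.norm(d);M=np.eye(3)-np.outer(d,d);A+=M;B+=M@o
    return np.linalg.solve(A,B)
E
python3 - <<'E'
import cv2
t=cv2.imread("pics/top0.png")[110:230,180:330]
t=cv2.convertScaleAbs(t,alpha=1.6,beta=20)
cv2.imwrite("pics/top0c.png",cv2.resize(t,None,fx=5,fy=5,interpolation=cv2.INTER_CUBIC))
t=cv2.imread("pics/scene0.png")[160:270,200:340]
cv2.imwrite("pics/scene0c.png",cv2.resize(t,None,fx=5,fy=5,interpolation=cv2.INTER_CUBIC))
E
```

```text
(no output)
```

View pics/top0c.png

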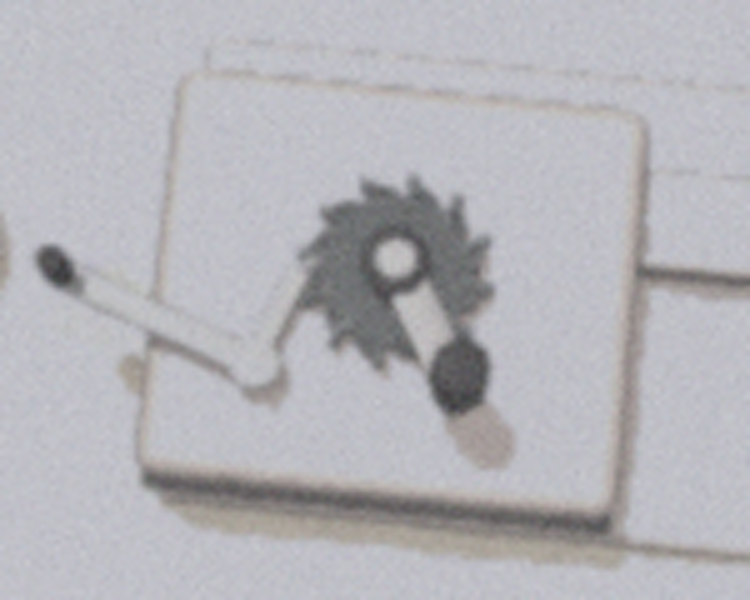

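View pics/scene0c.png

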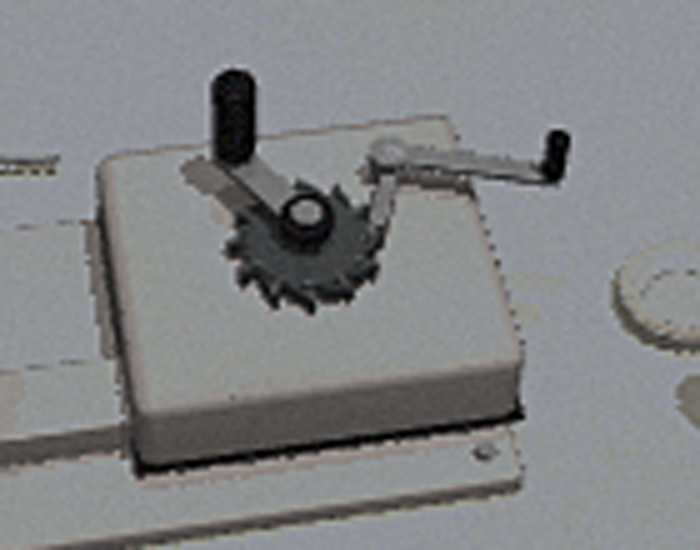

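```bash
cat > m1.py <<'E'
from h import *
import pickle
from station import manip
T=manip.snapshot("top");S=manip.snapshot("scene")
tp=lambda x,y:(180+x/5-.4,110+y/5-.4)
sp=lambda x,y:(200+x/5-.4,160+y/5-.4)
c=[onz(T,*tp(*p),0.088)[:2] for p in [(185,75),(642,115),(145,465),(610,510)]]
for p in c: print(p)
for a,b in ((0,1),(2,3),(0,2),(1,3)):
    d=c[a]-c[b]; print(np.linalg.norm(d),np.degrees(np.arctan2(d[1],d[0])))
print("hub top",tri(ray(T,*tp(397,258)),ray(S,*sp(309,208))), onz(T,*tp(397,258),.13),onz(S,*sp(309,208),.13))
print("wheel", onz(T,*tp(393,270),.11))
print("knobtop",tri(ray(T,*tp(458,383)),ray(S,*sp(235,80))))
print("knob mid top view",onz(T,*tp(460,375),.157),onz(S,*sp(235,117),.157))
print("peg mid",onz(T,*tp(56,267),.1295),onz(S,*sp(556,156),.1295),tri(ray(T,*tp(56,267)),ray(S,*sp(556,156))))
print("pivot",onz(T,*tp(255,358),.112),onz(S,*sp(390,152),.112),tri(ray(T,*tp(255,358)),ray(S,*sp(390,152))))
E
python3 m1.py
```

```text
[0.68710067 0.12917077]
[ 0.6671268  -0.09037539]
[0.4981966  0.14520267]
[ 0.47720442 -0.07261659]
0.2204528758417277 84.80165369555245
0.21882847313292153 84.49516082867703
0.18958315190966854 -4.8509495565751966
0.19075084186845329 -5.341940261539548
hub top [0.58826088 0.02686757 0.13069112] [0.58840386 0.02686374 0.13      ] [0.58770183 0.02705278 0.13      ]
wheel [0.58690742 0.02878578 0.11      ]
knobtop [5.23277263e-01 1.43789121e-04 1.79769461e-01]
knob mid top view [ 0.53034319 -0.00096105  0.157     ] [ 0.53103135 -0.00238352  0.157     ]
peg mid [0.58440581 0.18249927 0.1295    ] [0.58635185 0.18070345 0.1295    ] [0.58466698 0.18225352 0.12736178]
pivot [0.54517988 0.09235827 0.112     ] [0.5429163  0.09176833 0.112     ] [0.54470559 0.09167337 0.11401621]
```

```bash
cat > rel.py <<'E'
from h import *
import sys
from station import manip
# usage: rel.py x y z jawangle_deg : shift/turn in tool units, from measured pose (or from given)
def rel(P,jaw,st=None):
    st=st or manip.sense()
    R0=R.from_quat(st["tool_rot"]); 
    out=[]
    for a in (jaw,jaw+180):
        a=np.radians(a); y=np.array([np.cos(a),np.sin(a),0]); x=np.array([0,0,-1.]); z=np.cross(x,y)
        R1=R.from_matrix(np.c_[x,y,z])
        out.append(((R0.inv().apply(np.array(P)-st["tcp_pos"])/.025).round(3),(np.degrees((R0.inv()*R1).as_rotvec())/5).round(3)))
    return out
if __name__=="__main__":
    st=manip.sense()
    print("t",st["t"],"q",st["q"].round(3),"tcp",st["tcp_pos"].round(4),"F",st["force"].round(2),"M",st["ft_torque"].round(2),"gap",round(st["finger_gap"]*85.4,1))
    M=R.from_quat(st["tool_rot"]).as_matrix(); print("tool y",M[:,1].round(3),"jaw deg",np.degrees(np.arctan2(M[1,1],M[0,1])).round(2))
    if len(sys.argv)>4:
        a=list(map(float,sys.argv[1:])); 
        for o in rel(a[:3],a[3]): print(o)
E
python3 rel.py .584 .182 .22 175; python3 rel.py .531 -.0015 .25 -63.6
```

```text
t 0.25 q [ 0.94   0.528  1.433 -0.     1.181 -0.178] tcp [0.2732 0.5618 0.2308] F [-0.55  0.47  0.49] M [-0.04  0.04 -0.04] gap 85.4
tool y [ 0.437  0.899 -0.001] jaw deg 64.06
(array([ 0.439, -8.22 , 17.825]), array([-2.2189e+01, -1.2000e-02,  6.0000e-03]))
(array([ 0.439, -8.22 , 17.825]), array([1.3811e+01, 5.0000e-03, 1.1000e-02]))
t 0.25 q [ 0.94   0.528  1.433 -0.     1.181 -0.178] tcp [0.2732 0.5618 0.2308] F [-0.55  0.47  0.49] M [-0.04  0.04 -0.04] gap 85.4
tool y [ 0.437  0.899 -0.001] jaw deg 64.06
(array([ -0.754, -15.749,  19.129]), array([2.5531e+01, 1.2000e-02, 8.0000e-03]))
(array([ -0.754, -15.749,  19.129]), array([-1.0469e+01, -7.0000e-03,  1.0000e-02]))
```

Call:
carry_out:
  commands:
    - [[0.4, -1.64, 3.56, 2.76, 0, 0, 26], [0.4, -3.28, 7.12, 5.5, 0, 0, 26], [0.4, -4.9, 10.7, 8.3, 0, 0, 26], [0.4, -6.6, 14.2, 11.0, 0, 0, 26], [0.44, -8.22, 17.82, 13.81, 0, 0, 26]]
  force: 40

```text
t: 0.75
tcp_pos: [0.4324, 0.3672, 0.2227]
tool_rot: [0.402, 0.582, -0.402, 0.582]
force: [0.8, 0.5, -0.2]
finger_gap: 0.304
```

```bash
python3 rel.py .584 .182 .22 -5
```

```text
t 0.75 q [0.507 0.46  1.589 0.    1.092 0.145] tcp [0.4324 0.3672 0.2227] F [ 0.82  0.51 -0.15] M [-0.04  0.01 -0.  ] gap 26.0
tool y [0.935 0.354 0.   ] jaw deg 20.75
(array([0.108, 3.046, 9.076]), array([ 5.151e+00, -1.000e-03, -1.000e-03]))
(array([0.108, 3.046, 9.076]), array([-3.0849e+01,  1.0000e-03, -1.0000e-03]))
```

Call:
carry_out:
  commands:
    - [[0.1, 0.8, 2.2, 1.3, 0, 0, 26], [0.1, 1.5, 4.5, 2.6, 0, 0, 26], [0.1, 2.3, 6.8, 3.9, 0, 0, 26], [0.1, 3.0, 9.0, 5.15, 0, 0, 26], [0.1, 3.0, 9.0, 5.15, 0, 0, 26]]

```text
t: 1.25
tcp_pos: [0.5844, 0.183, 0.2202]
tool_rot: [0.521, 0.478, -0.521, 0.479]
force: [0.5, -0.1, 0.1]
finger_gap: 0.304
```

```bash
python3 rel.py .584 .182 .22 -5
python3 - <<'E'
from station import manip
import cv2
for n in ["top","wrist"]:
    s=manip.snapshot(n);cv2.imwrite(f"pics/{n}1.png",s["image"][:,:,::-1])
E
python3 rel.py .584 .182 .22 -5
```

```text
t 1.25 q [ 1.220e-01  5.220e-01  1.478e+00 -1.000e-03  1.140e+00  2.070e-01] tcp [0.5844 0.183  0.2202] F [ 0.54 -0.07  0.07] M [ 0.03  0.02 -0.01] gap 25.9
tool y [ 0.996 -0.085  0.001] jaw deg -4.88
(array([ 0.009, -0.011,  0.042]), array([ 0.025,  0.004, -0.011]))
(array([ 0.009, -0.011,  0.042]), array([-3.5975e+01,  1.8000e-02,  6.0000e-03]))
t 1.35 q [ 0.119  0.524  1.476 -0.002  1.139  0.207] tcp [0.5863 0.1815 0.2202] F [-0.09  1.78  0.74] M [ 0.04 -0.   -0.04] gap 26.3
tool y [ 0.996 -0.087  0.003] jaw deg -5.0
(array([ 0.006, -0.094, -0.013]), array([ 0.001,  0.01 , -0.038]))
(array([ 0.006, -0.094, -0.013]), array([-3.5999e+01,  5.9000e-02,  1.6000e-02]))
```

View pics/wrist1.png

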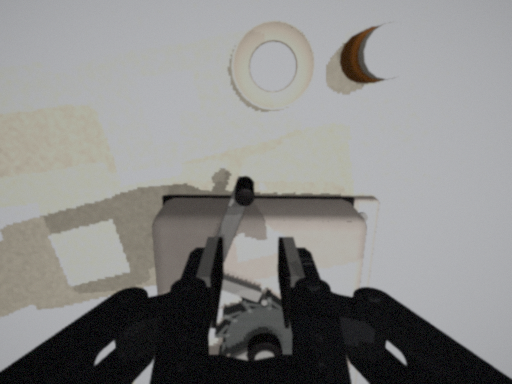

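Run:
```python
from h import *
from station import manip
s=manip.snapshot("wrist")
im=s["image"]; cv2.imwrite("pics/wrist1c.png",cv2.resize(im[150:260,180:320,::-1],None,fx=5,fy=5))
for u,v,z in ((245,183,.147),(245,191,.1295),(245,200,.112)): print(onz(s,u,v,z))
print(proj(s,[.5863,.1815,.22]),proj(s,[.584,.182,.1295]))
```

```text
[0.58651439 0.19443568 0.147     ]
[0.58530786 0.18331271 0.1295    ]
[0.58392981 0.17033169 0.112     ]
[245.48653868 251.49778511] [243.397921   192.84094737]
```

View pics/wrist1c.png

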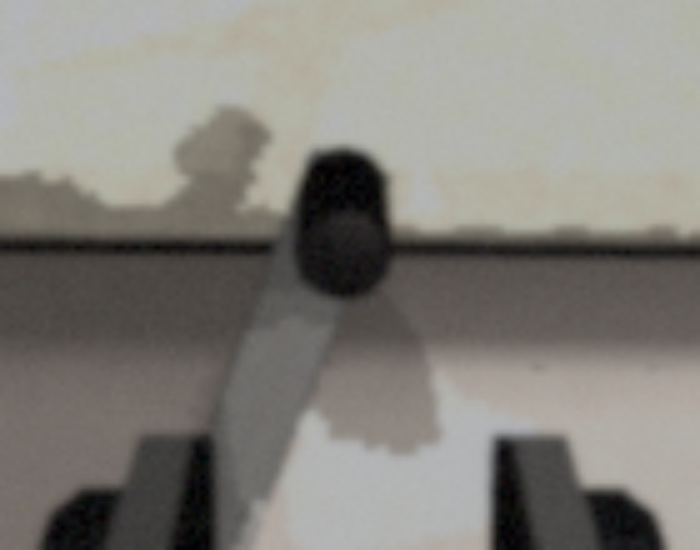

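```bash
python3 - <<'E'
from h import *
from station import manip
s=manip.snapshot("wrist")
for u,v,z in ((249.3,200.3,.147),(248.8,192,.1295),): print(onz(s,u,v,z))
E
python3 rel.py .585 .182 .119 -5
```

```text
[0.58574813 0.18417886 0.147     ]
[0.58540325 0.18463018 0.1295    ]
t 1.45 q [1.250e-01 5.220e-01 1.480e+00 1.000e-03 1.141e+00 2.080e-01] tcp [0.5825 0.185  0.2198] F [-0.82  0.2  -0.11] M [0.   0.02 0.  ] gap 26.0
tool y [ 0.997 -0.083 -0.001] jaw deg -4.79
(array([4.032, 0.117, 0.113]), array([ 0.042, -0.004,  0.015]))
(array([4.032, 0.117, 0.113]), array([-3.5958e+01, -2.3000e-02, -6.0000e-03]))
```

Call:
carry_out:
  commands:
    - [[1.0, 0.04, 0, 0, 0, 0, 26], [2.0, 0.04, 0, 0, 0, 0, 26], [3.0, 0.04, 0, 0, 0, 0, 26], [3.6, 0.04, 0, 0, 0, 0, 26], [4.0, 0.04, 0, 0, 0, 0, 26]]

```text
t: 1.95
tcp_pos: [0.5812, 0.1873, 0.1188]
tool_rot: [-0.519, -0.481, 0.52, -0.479]
force: [-0.3, -0.4, 0.2]
finger_gap: 0.304
```

```bash
python3 rel.py .510 .189 .119 -5;python3 rel.py .547 .191 .119 -5
python3 - <<'E'
from station import manip
import cv2
for n in ["wrist"]:
    s=manip.snapshot(n);cv2.imwrite(f"pics/{n}2.png",s["image"][:,:,::-1])
E
```

```text
t 1.95 q [0.129 0.651 1.563 0.    0.931 0.208] tcp [0.5812 0.1873 0.1188] F [-0.35 -0.42  0.2 ] M [-0.06  0.    0.04] gap 25.9
tool y [ 0.997 -0.079 -0.003] jaw deg -4.53
(array([ 1.000e-03, -2.844e+00,  1.580e-01]), array([0.094, 0.003, 0.037]))
(array([ 1.000e-03, -2.844e+00,  1.580e-01]), array([-3.5906e+01, -5.9000e-02,  5.0000e-03]))
t 1.95 q [0.129 0.651 1.563 0.    0.931 0.208] tcp [0.5812 0.1873 0.1188] F [-0.35 -0.42  0.2 ] M [-0.06  0.    0.04] gap 25.9
tool y [ 0.997 -0.079 -0.003] jaw deg -4.53
(array([-0.003, -1.375, -0.039]), array([0.094, 0.003, 0.037]))
(array([-0.003, -1.375, -0.039]), array([-3.5906e+01, -5.9000e-02,  5.0000e-03]))
```

View pics/wrist2.png

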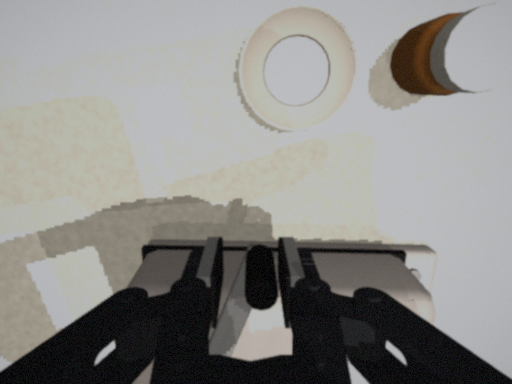

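Call:
carry_out:
  commands:
    - [[0, -0.5, -0.08, 0, 0, 0, 26], [0, -1.0, -0.14, 0, 0, 0, 26], [0, -1.5, -0.15, 0, 0, 0, 26], [0, -2.0, -0.1, 0, 0, 0, 26], [0, -2.5, 0, 0, 0, 0, 26]]

```text
t: 2.5
tcp_pos: [0.5206, 0.1915, 0.1215]
tool_rot: [0.521, 0.479, -0.519, 0.48]
force: [1.9, 1.9, 0.2]
finger_gap: 0.306
```

Call:
carry_out:
  commands:
    - [[0, -0.1, 0, 0, 0, 0, 26], [0, -0.2, 0.03, 0, 0, 0, 26], [0, -0.3, 0.06, 0, 0, 0, 26], [0, -0.45, 0.08, 0, 0, 0, 26], [0, -0.6, 0.1, 0, 0, 0, 26]]

```text
t: 3.0
tcp_pos: [0.5116, 0.1896, 0.1209]
tool_rot: [0.524, 0.476, -0.516, 0.482]
force: [14.0, 0.3, -9.3]
finger_gap: 0.306
```

Run:
```python
from station import manip
import cv2
for n in ["wrist","top"]:
    s=manip.snapshot(n);cv2.imwrite(f"pics/{n}3.png",s["image"][:,:,::-1])
t=cv2.imread("pics/top3.png")[110:230,180:330]
t=cv2.convertScaleAbs(t,alpha=1.6,beta=20)
cv2.imwrite("pics/top3c.png",cv2.resize(t,None,fx=5,fy=5,interpolation=cv2.INTER_CUBIC))
```

```text
(no output)
```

View pics/top3c.png

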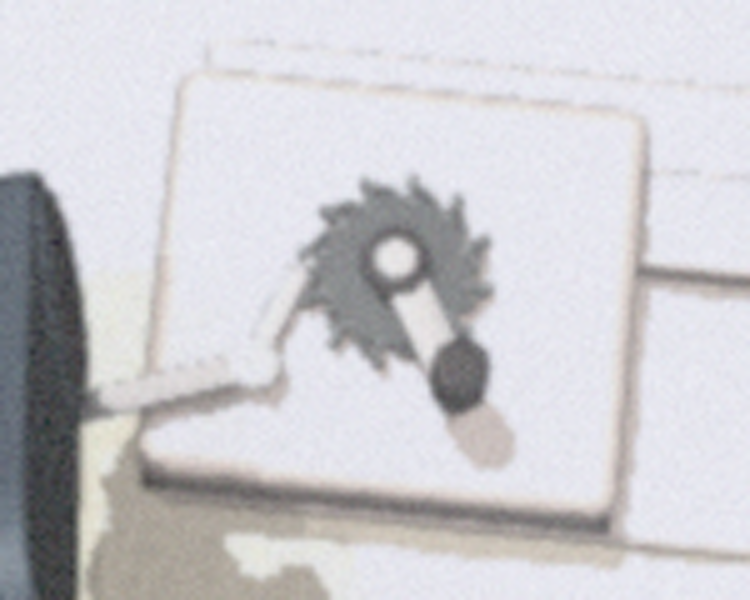

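View pics/wrist3.png

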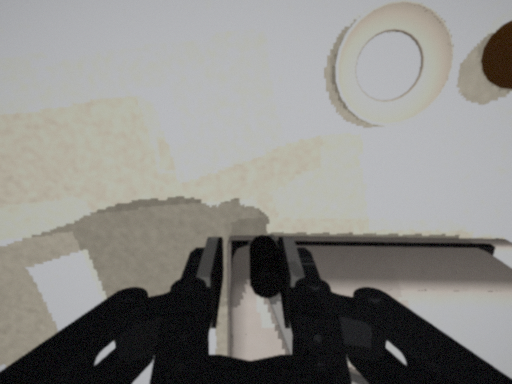

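Call:
carry_out:
  commands:
    - [[0, 0.3, 0, 0, 0, 0, 26], [0, 0.3, 0, 0, 0, 0, 26], [-1.8, 0.3, 0, 0, 0, 0, 26], [-3.6, 0.3, 0, 0, 0, 0, 40], [-5.2, 0.3, 0, 0, 0, 0, 50]]

```text
t: 3.6
tcp_pos: [0.5118, 0.1887, 0.251]
tool_rot: [-0.519, -0.48, 0.521, -0.478]
force: [0.6, 0.2, -0.6]
finger_gap: 0.584
```

```bash
python3 rel.py .531 -.0015 .25 -63.6
python3 - <<'E'
from station import manip
import cv2
for n in ["top"]:
    s=manip.snapshot(n);cv2.imwrite(f"pics/{n}4.png",s["image"][:,:,::-1])
for n in ["wrist"]:
    s=manip.snapshot(n);cv2.imwrite(f"pics/{n}4.png",s["image"][:,:,::-1])
E
```

```text
t 3.6 q [ 0.148  0.398  1.607 -0.     1.14   0.23 ] tcp [0.5118 0.1887 0.251 ] F [ 0.58  0.23 -0.59] M [ 0.01 -0.04  0.01] gap 49.9
tool y [ 0.997 -0.081 -0.004] jaw deg -4.67
(array([0.043, 1.384, 7.519]), array([11.786,  0.032,  0.035]))
(array([0.043, 1.384, 7.519]), array([-24.214,  -0.04 ,   0.037]))
```

View pics/wrist4.png

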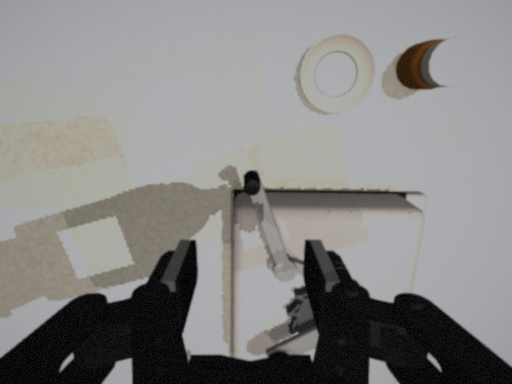

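Call:
carry_out:
  commands:
    - [[0, 0.28, 1.5, 1.6, 0, 0, 50], [0, 0.55, 3.0, 3.3, 0, 0, 50], [0, 0.84, 4.5, 5.0, 0, 0, 50], [0, 1.1, 6.0, 6.7, 0, 0, 50], [0, 1.38, 7.5, 8.4, 0, 0, 50]]

```text
t: 4.2
tcp_pos: [0.5305, -0.0017, 0.2488]
tool_rot: [-0.656, -0.26, 0.659, -0.258]
force: [0.4, -0.5, 0.6]
finger_gap: 0.585
```

Call:
carry_out:
  commands:
    - [[0, 0, 0, 1.6, 0, 0, 50], [0, 0, 0, 3.3, 0, 0, 50], [0, 0, 0, 3.39, 0, 0, 50], [0, 0, 0, 3.39, 0, 0, 50], [0, 0, 0, 3.39, 0, 0, 50]]

```text
t: 4.7
tcp_pos: [0.5319, -0.0003, 0.2497]
tool_rot: [-0.688, -0.163, 0.689, -0.162]
force: [0.2, -1.0, 0.3]
finger_gap: 0.588
```

```bash
python3 rel.py .531 -.0015 .25 -63.6
python3 - <<'E'
from station import manip
import cv2
for n in ["top","wrist"]:
    s=manip.snapshot(n);cv2.imwrite(f"pics/{n}5.png",s["image"][:,:,::-1])
t=cv2.imread("pics/top5.png")[110:230,180:330]
t=cv2.convertScaleAbs(t,alpha=1.6,beta=20)
cv2.imwrite("pics/top5c.png",cv2.resize(t,None,fx=5,fy=5,interpolation=cv2.INTER_CUBIC))
E
python3 rel.py .531 -.0015 .25 -63.6
```

```text
t 4.7 q [-0.211  0.38   1.643 -0.     1.12   0.897] tcp [ 5.319e-01 -3.000e-04  2.497e-01] F [ 0.18 -1.    0.34] M [ 0.02  0.01 -0.  ] gap 50.2
tool y [ 0.447 -0.895 -0.001] jaw deg -63.46
(array([-0.012,  0.027,  0.053]), array([0.028, 0.015, 0.012]))
(array([-0.012,  0.027,  0.053]), array([-3.5972e+01, -1.8000e-02,  2.4000e-02]))
t 4.8 q [-0.211  0.38   1.642 -0.     1.12   0.898] tcp [ 5.323e-01 -4.000e-04  2.500e-01] F [-0.14  0.69  1.64] M [-0.    0.04  0.01] gap 50.2
tool y [ 0.446 -0.895 -0.   ] jaw deg -63.5
(array([0.001, 0.018, 0.066]), array([0.02 , 0.006, 0.004]))
(array([0.001, 0.018, 0.066]), array([-3.598e+01, -7.000e-03,  1.000e-02]))
```

View pics/top5c.png

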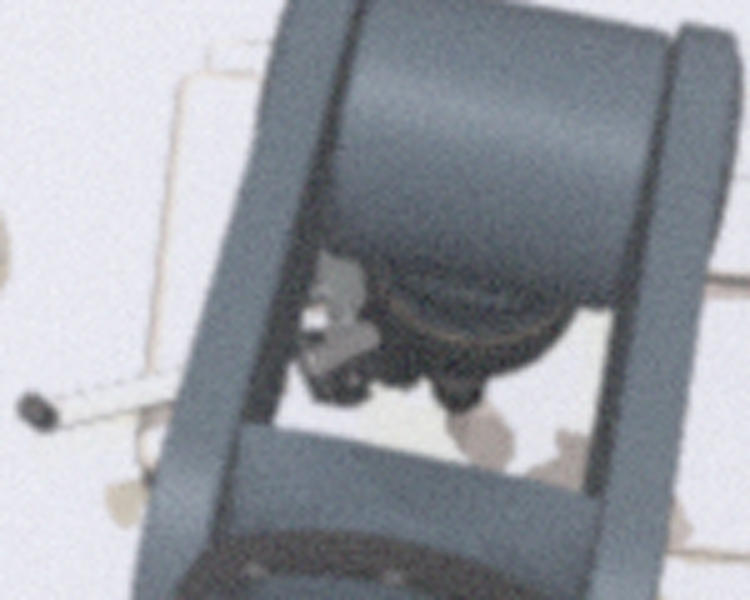

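View pics/wrist5.png

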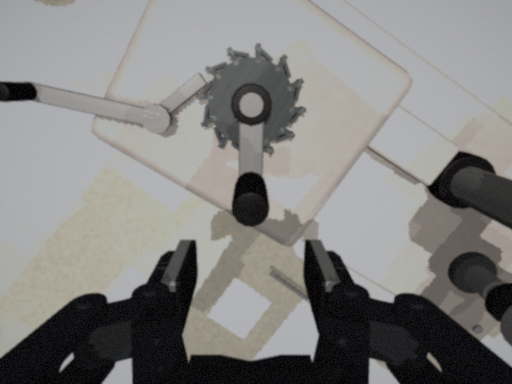

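Run:
```python
from h import *
from station import manip
T=manip.snapshot("top");s=manip.snapshot("wrist")
cv2.imwrite("pics/wrist5c.png",cv2.resize(s["image"][70:230,140:310,::-1],None,fx=4,fy=4,interpolation=cv2.INTER_CUBIC))
tp=lambda x,y:(180+x/5-.4,110+y/5-.4)
P=onz(T,*tp(38,411),.1295); print("peg",P); d=P[:2]-[.5435,.0917]; print(np.degrees(np.arctan2(d[1],d[0]))+5.1)
k=onz(s,250,206,.186);h=onz(s,251.5,102.5,.131); print(k,h); d=k-h; print(np.hypot(d[0],d[1]),np.degrees(np.arctan2(d[1],d[0])))
print("pivot",onz(s,156,117,.114))
```

```text
peg [0.51805862 0.1891609  0.1295    ]
109.73011782750098
[ 0.53548749 -0.00133418  0.186     ] [0.59306227 0.0260066  0.131     ]
0.06373675690828923 -154.59816428493463
pivot [0.54719378 0.09045561 0.114     ]
```

View pics/wrist5c.png

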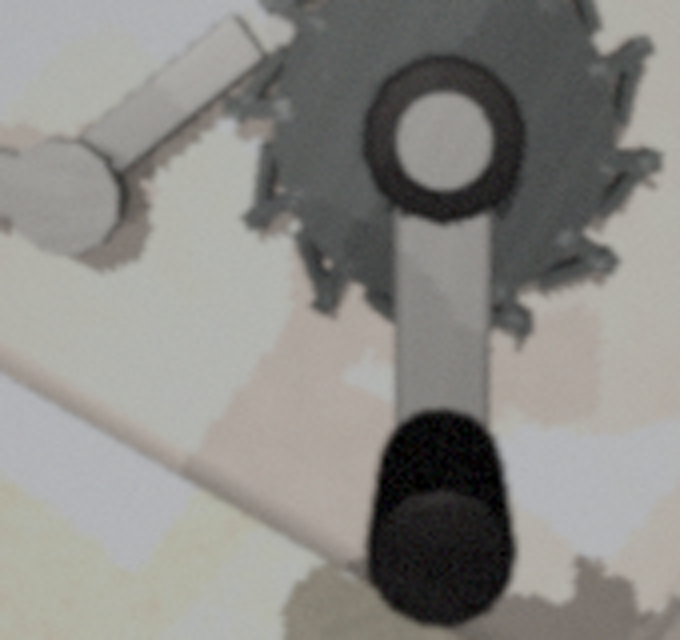

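Call:
carry_out:
  commands:
    - [[1.0, 0.02, 0, 0, 0, 0, 50], [2.0, 0.02, 0, 0, 0, 0, 50], [3.0, 0.02, 0, 0, 0, 0, 50], [3.8, 0.02, 0, 0, 0, 0, 50], [4.4, 0.02, 0, 0, 0, 0, 50]]

```text
t: 5.4
tcp_pos: [0.5323, -0.0009, 0.139]
tool_rot: [-0.688, -0.162, 0.689, -0.162]
force: [-0.7, 0.1, 0.5]
finger_gap: 0.581
```

```bash
python3 rel.py
python3 - <<'E'
from station import manip
import cv2
for n in ["scene","wrist"]:
    s=manip.snapshot(n);cv2.imwrite(f"pics/{n}6.png",s["image"][:,:,::-1])
t=cv2.imread("pics/scene6.png")[120:270,180:340]
cv2.imwrite("pics/scene6c.png",cv2.resize(t,None,fx=4,fy=4,interpolation=cv2.INTER_CUBIC))
E
python3 rel.py
```

```text
t 5.4 q [-0.212  0.538  1.751 -0.     0.854  0.898] tcp [ 0.5323 -0.0009  0.139 ] F [-0.68  0.13  0.46] M [ 0.05 -0.04 -0.02] gap 49.6
tool y [ 0.445 -0.895 -0.001] jaw deg -63.56
t 5.5 q [-0.212  0.539  1.752 -0.     0.856  0.898] tcp [ 0.5313 -0.0008  0.1383] F [-0.64  0.82  0.13] M [ 0.02 -0.01  0.01] gap 49.9
tool y [ 0.445 -0.896 -0.003] jaw deg -63.58
```

View pics/scene6c.png

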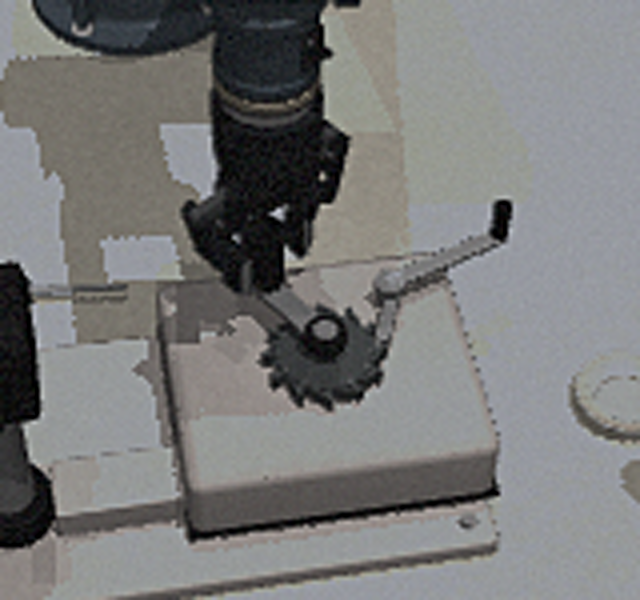

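View pics/wrist6.png

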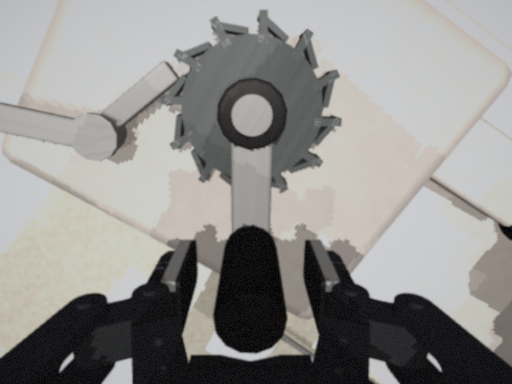

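Call:
carry_out:
  commands:
    - [[0, -0.04, 0, 0, 0, 0, 40], [0, -0.04, 0, 0, 0, 0, 34], [0, -0.04, 0, 0, 0, 0, 31], [0, -0.04, 0, 0, 0, 0, 29], [0, -0.04, 0, 0, 0, 0, 28]]
  force: 20

```text
t: 6.0
tcp_pos: [0.5326, -0.0004, 0.1408]
tool_rot: [0.689, 0.161, -0.688, 0.162]
force: [-0.4, 0.4, -0.4]
finger_gap: 0.328
```

```bash
python3 rel.py
python3 - <<'E'
from station import manip
import cv2
for n in ["wrist"]:
    s=manip.snapshot(n);cv2.imwrite(f"pics/{n}7.png",s["image"][:,:,::-1])
E
python3 rel.py
```

```text
t 6.0 q [-0.211  0.534  1.751 -0.     0.855  0.9  ] tcp [ 5.326e-01 -4.000e-04  1.408e-01] F [-0.45  0.35 -0.38] M [0.02 0.01 0.03] gap 28.0
tool y [ 0.444 -0.896  0.001] jaw deg -63.61
t 6.05 q [-0.211  0.534  1.751 -0.     0.855  0.9  ] tcp [ 5.325e-01 -4.000e-04  1.406e-01] F [-0.44  0.54  0.03] M [-0.    0.01  0.01] gap 27.8
tool y [ 0.444 -0.896  0.001] jaw deg -63.61
```

View pics/wrist7.png

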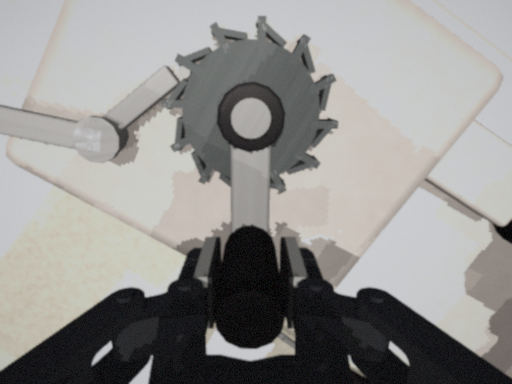

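Call:
carry_out:
  commands:
    - [[0, 0, 0, 0, 0, 0, 27], [0, 0, 0, 0, 0, 0, 26], [0, 0, 0, 0, 0, 0, 25], [0, 0, 0, 0, 0, 0, 23], [0, 0, 0, 0, 0, 0, 20]]
  force: 20

```text
t: 6.55
tcp_pos: [0.5323, -0.0003, 0.1403]
tool_rot: [-0.688, -0.161, 0.688, -0.161]
force: [-0.9, 1.5, 3.0]
finger_gap: 0.296
```

```bash
cat > st.py <<'E'
from h import *
from station import manip
st=manip.sense();M=R.from_quat(st["tool_rot"]).as_matrix()
f=M.T@st["force"]; C=np.array([.5885,.027]); d=st["tcp_pos"][:2]-C
print("t",st["t"],"F tool (down,tan ccw,out)",f.round(2),"tcp",st["tcp_pos"].round(4),"jaw",np.degrees(np.arctan2(M[1,1],M[0,1])).round(1),"r",np.hypot(*d).round(4),"ang",np.degrees(np.arctan2(d[1],d[0])).round(1),"gap",round(st["finger_gap"]*85.4,1))
E
python3 st.py
```

```text
t 6.55 F tool (down,tan ccw,out) [-2.97 -1.75  0.19] tcp [ 5.323e-01 -3.000e-04  1.403e-01] jaw -63.6 r 0.0624 ang -154.1 gap 25.3
```

Call:
carry_out:
  commands:
    - [[0, -0.045, 0, 0.2, 0, 0, 20], [0, -0.09, -0.002, 0.4, 0, 0, 20], [0, -0.136, -0.004, 0.6, 0, 0, 20], [0, -0.18, -0.006, 0.8, 0, 0, 20], [0, -0.227, -0.01, 1.0, 0, 0, 20]]
  force: 50

```text
t: 7.05
tcp_pos: [0.5311, 0.0025, 0.1405]
tool_rot: [0.695, 0.129, -0.694, 0.133]
force: [0.0, -9.6, 1.0]
finger_gap: 0.291
```

```bash
python3 st.py;  python3 - <<'E'
from station import manip
import cv2
for n in ["wrist"]:
    s=manip.snapshot(n);cv2.imwrite(f"pics/{n}8.png",s["image"][:,:,::-1])
E
```

```text
t 7.05 F tool (down,tan ccw,out) [-0.95  8.96  3.47] tcp [0.5311 0.0025 0.1405] jaw -68.6 r 0.0624 ang -156.9 gap 24.9
```

View pics/wrist8.png

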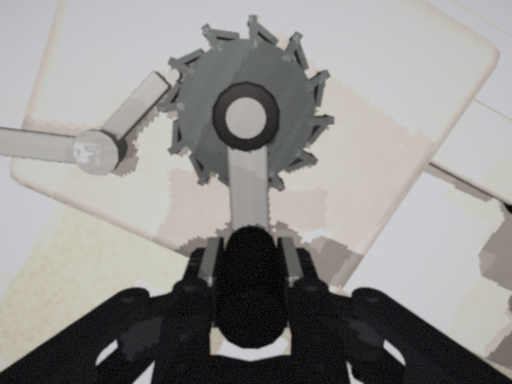

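Call:
carry_out:
  commands:
    - [[0, -0.045, 0, 0.2, 0, 0, 20], [0, -0.09, -0.002, 0.4, 0, 0, 20], [0, -0.136, -0.004, 0.6, 0, 0, 20], [0, -0.18, -0.006, 0.8, 0, 0, 20], [0, -0.227, -0.01, 1.0, 0, 0, 20]]

```text
t: 7.6
tcp_pos: [0.5291, 0.0078, 0.1404]
tool_rot: [0.7, 0.099, -0.7, 0.102]
force: [0.1, -8.6, 2.1]
finger_gap: 0.291
```

```bash
python3 st.py;  python3 - <<'E'
from station import manip
import cv2
for n in ["wrist"]:
    s=manip.snapshot(n);cv2.imwrite(f"pics/{n}9.png",s["image"][:,:,::-1])
E
python3 st.py
```

```text
t 7.6 F tool (down,tan ccw,out) [-2.1   8.25  2.3 ] tcp [0.5291 0.0078 0.1404] jaw -73.6 r 0.0624 ang -162.1 gap 24.8
t 7.65 F tool (down,tan ccw,out) [-1.23  7.6   2.75] tcp [0.529  0.008  0.1404] jaw -73.7 r 0.0624 ang -162.3 gap 25.1
```

View pics/wrist9.png

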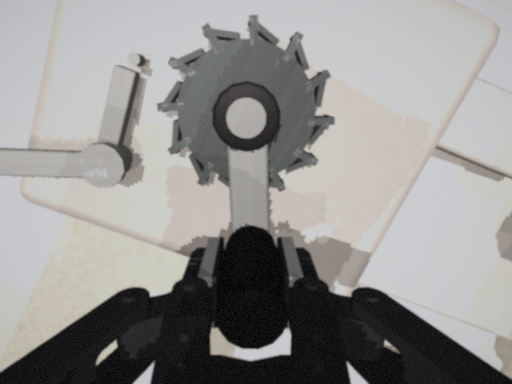

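Call:
carry_out:
  commands:
    - [[0, 0, 0, 0, 0, 0, 20], [0, 0, 0, 0, 0, 0, 20], [0, 0.045, 0, -0.2, 0, 0, 20], [0, 0.09, -0.002, -0.4, 0, 0, 20], [0, 0.136, -0.004, -0.6, 0, 0, 20]]

```text
t: 8.15
tcp_pos: [0.53, 0.0052, 0.1405]
tool_rot: [0.697, 0.118, -0.697, 0.12]
force: [-0.4, -6.6, 1.5]
finger_gap: 0.293
```

```bash
python3 st.py
```

```text
t 8.15 F tool (down,tan ccw,out) [-1.49  6.09  2.59] tcp [0.53   0.0052 0.1405] jaw -70.6 r 0.0624 ang -159.6 gap 25.0
```

Call:
carry_out:
  commands:
    - [[0, 0.09, -0.002, -0.4, 0, 0, 20], [0, 0.18, -0.006, -0.8, 0, 0, 20], [0, 0.27, -0.014, -1.2, 0, 0, 20], [0, 0.36, -0.025, -1.6, 0, 0, 20], [0, 0.45, -0.04, -2.0, 0, 0, 20]]

```text
t: 8.65
tcp_pos: [0.5351, -0.0052, 0.1405]
tool_rot: [0.684, 0.179, -0.683, 0.181]
force: [0.3, -6.5, 1.3]
finger_gap: 0.293
```

```bash
python3 st.py
```

```text
t 8.65 F tool (down,tan ccw,out) [-1.27  5.84  2.91] tcp [ 0.5351 -0.0052  0.1405] jaw -60.5 r 0.0624 ang -148.9 gap 25.0
```

Call:
carry_out:
  commands:
    - [[0, 0.09, -0.002, -0.4, 0, 0, 20], [0, 0.18, -0.006, -0.8, 0, 0, 20], [0, 0.27, -0.014, -1.2, 0, 0, 20], [0, 0.36, -0.025, -1.6, 0, 0, 20], [0, 0.45, -0.04, -2.0, 0, 0, 20]]

```text
t: 9.15
tcp_pos: [0.542, -0.0146, 0.1405]
tool_rot: [0.666, 0.237, -0.665, 0.24]
force: [2.3, -7.2, 0.8]
finger_gap: 0.294
```

```bash
python3 st.py
```

```text
t 9.15 F tool (down,tan ccw,out) [-0.76  7.04  2.78] tcp [ 0.542  -0.0146  0.1405] jaw -50.6 r 0.0624 ang -138.1 gap 25.1
```

Call:
carry_out:
  commands:
    - [[0, 0.09, -0.002, -0.4, 0, 0, 20], [0, 0.18, -0.006, -0.8, 0, 0, 20], [0, 0.27, -0.014, -1.2, 0, 0, 20], [0, 0.36, -0.025, -1.6, 0, 0, 20], [0, 0.45, -0.04, -2.0, 0, 0, 20]]

```text
t: 9.65
tcp_pos: [0.5506, -0.0226, 0.1405]
tool_rot: [0.643, 0.294, -0.641, 0.297]
force: [3.0, -6.4, -0.8]
finger_gap: 0.289
```

```bash
python3 st.py
python3 - <<'E'
from station import manip
import cv2
for n in ["wrist","scene"]:
    s=manip.snapshot(n);cv2.imwrite(f"pics/{n}10.png",s["image"][:,:,::-1])
t=cv2.imread("pics/scene10.png")[110:270,90:330]
cv2.imwrite("pics/scene10c.png",cv2.resize(t,None,fx=3.3,fy=3.3,interpolation=cv2.INTER_CUBIC))
E
```

```text
t 9.65 F tool (down,tan ccw,out) [0.79 6.44 2.91] tcp [ 0.5506 -0.0226  0.1405] jaw -40.6 r 0.0624 ang -127.4 gap 24.6
```

View pics/wrist10.png

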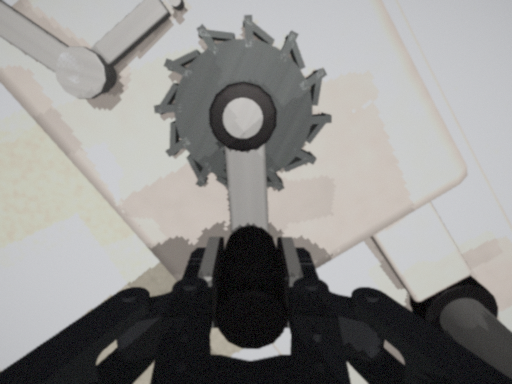

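View pics/scene10c.png

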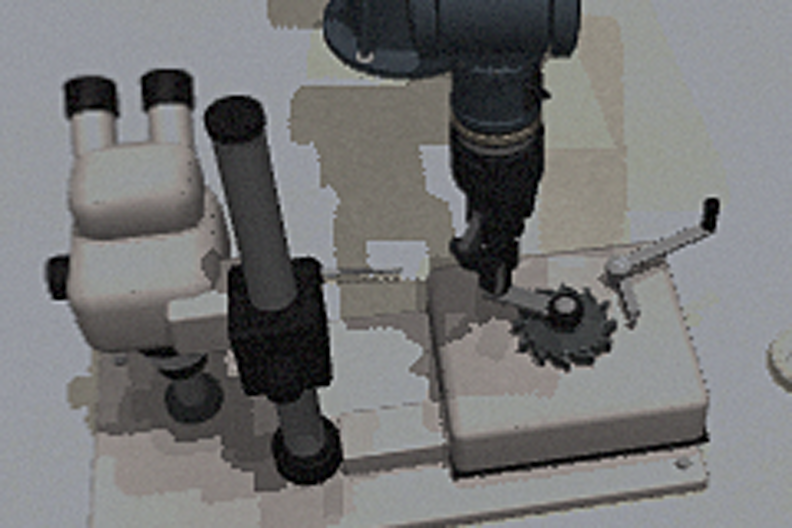

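Call:
carry_out:
  commands:
    - [[0, 0.09, -0.002, -0.4, 0, 0, 20], [0, 0.18, -0.006, -0.8, 0, 0, 20], [0, 0.27, -0.014, -1.2, 0, 0, 20], [0, 0.36, -0.025, -1.6, 0, 0, 20], [0, 0.45, -0.04, -2.0, 0, 0, 20]]

```text
t: 10.25
tcp_pos: [0.5605, -0.0288, 0.1405]
tool_rot: [0.616, 0.349, -0.613, 0.352]
force: [4.2, -3.8, -2.5]
finger_gap: 0.294
```

```bash
python3 st.py
python3 - <<'E'
from station import manip
import cv2
s=manip.snapshot("scene");cv2.imwrite(f"pics/scene11.png",s["image"][:,:,::-1])
t=s["image"][200:250,115:195,::-1]
cv2.imwrite("pics/scene11c.png",cv2.resize(cv2.convertScaleAbs(t,alpha=1.8),None,fx=9,fy=9,interpolation=cv2.INTER_CUBIC))
E
```

```text
t 10.25 F tool (down,tan ccw,out) [2.49 5.55 1.13] tcp [ 0.5605 -0.0288  0.1405] jaw -30.6 r 0.0625 ang -116.7 gap 25.1
```

View pics/scene11c.png

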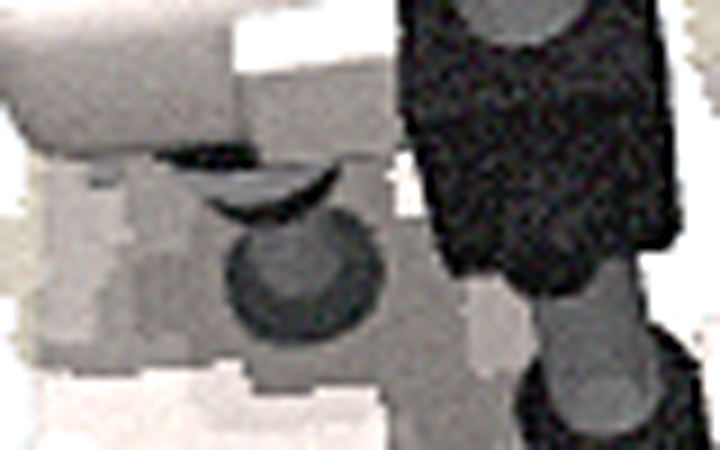

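Call:
carry_out:
  commands:
    - [[0, 0.045, 0, -0.2, 0, 0, 20], [0, 0.09, -0.002, -0.4, 0, 0, 20], [0, 0.136, -0.004, -0.6, 0, 0, 20], [0, 0.18, -0.006, -0.8, 0, 0, 20], [0, 0.227, -0.01, -1.0, 0, 0, 20]]

```text
t: 10.8
tcp_pos: [0.5657, -0.0312, 0.1405]
tool_rot: [0.6, 0.375, -0.597, 0.379]
force: [5.0, -3.3, -3.2]
finger_gap: 0.287
```

```bash
python3 st.py
```

```text
t 10.8 F tool (down,tan ccw,out) [3.25 5.89 0.88] tcp [ 0.5657 -0.0312  0.1405] jaw -25.6 r 0.0625 ang -111.4 gap 24.5
```

Call:
carry_out:
  commands:
    - [[0, 0.027, 0, -0.12, 0, 0, 20], [0, 0.054, 0, -0.24, 0, 0, 20], [0, 0.082, -0.001, -0.36, 0, 0, 20], [0, 0.109, -0.002, -0.48, 0, 0, 20], [0, 0.136, -0.004, -0.6, 0, 0, 20]]

```text
t: 11.3
tcp_pos: [0.5689, -0.0324, 0.1405]
tool_rot: [0.59, 0.39, -0.587, 0.394]
force: [5.5, -1.6, -1.3]
finger_gap: 0.292
```

```bash
python3 st.py
```

```text
t 11.3 F tool (down,tan ccw,out) [ 1.29  5.71 -0.65] tcp [ 0.5689 -0.0324  0.1405] jaw -22.7 r 0.0626 ang -108.2 gap 24.9
```

Call:
carry_out:
  commands:
    - [[0, 0.027, 0, -0.12, 0, 0, 20], [0, 0.054, 0, -0.24, 0, 0, 20], [0, 0.082, -0.001, -0.36, 0, 0, 20], [0, 0.109, -0.002, -0.48, 0, 0, 20], [0, 0.136, -0.004, -0.6, 0, 0, 20]]

```text
t: 11.8
tcp_pos: [0.5722, -0.0334, 0.1405]
tool_rot: [0.58, 0.405, -0.576, 0.409]
force: [6.4, -1.8, -2.7]
finger_gap: 0.291
```

```bash
python3 st.py
```

```text
t 11.8 F tool (down,tan ccw,out) [ 2.73  6.61 -0.48] tcp [ 0.5722 -0.0334  0.1405] jaw -19.7 r 0.0626 ang -105.1 gap 24.9
```

Call:
carry_out:
  commands:
    - [[0, 0.027, 0, -0.12, 0, 0, 20], [0, 0.054, 0, -0.24, 0, 0, 20], [0, 0.082, -0.001, -0.36, 0, 0, 20], [0, 0.109, -0.002, -0.48, 0, 0, 20], [0, 0.136, -0.004, -0.6, 0, 0, 20]]

```text
t: 12.3
tcp_pos: [0.5754, -0.0342, 0.1405]
tool_rot: [0.569, 0.42, -0.565, 0.424]
force: [6.1, -0.6, -1.8]
finger_gap: 0.291
```

```bash
python3 st.py
```

```text
t 12.3 F tool (down,tan ccw,out) [ 1.88  5.97 -1.16] tcp [ 0.5754 -0.0342  0.1405] jaw -16.7 r 0.0626 ang -102.1 gap 24.8
```

Call:
carry_out:
  commands:
    - [[0, 0.027, 0, -0.12, 0, 0, 20], [0, 0.054, 0, -0.24, 0, 0, 20], [0, 0.082, -0.001, -0.36, 0, 0, 20], [0, 0.109, -0.002, -0.48, 0, 0, 20], [0, 0.136, -0.004, -0.6, 0, 0, 20]]

```text
t: 12.8
tcp_pos: [0.5787, -0.0348, 0.1405]
tool_rot: [0.558, 0.435, -0.554, 0.439]
force: [6.1, -1.2, -1.3]
finger_gap: 0.288
```

```bash
python3 st.py
```

```text
t 12.8 F tool (down,tan ccw,out) [ 1.31  6.19 -0.31] tcp [ 0.5787 -0.0348  0.1405] jaw -13.7 r 0.0626 ang -99.0 gap 24.6
```

Call:
carry_out:
  commands:
    - [[0, 0.027, 0, -0.12, 0, 0, 20], [0, 0.054, 0, -0.24, 0, 0, 20], [0, 0.082, -0.001, -0.36, 0, 0, 20], [0, 0.109, -0.002, -0.48, 0, 0, 20], [0, 0.136, -0.004, -0.6, 0, 0, 20]]

```text
t: 13.3
tcp_pos: [0.582, -0.0353, 0.1405]
tool_rot: [0.546, 0.45, -0.542, 0.453]
force: [5.6, -0.4, -2.4]
finger_gap: 0.293
```

```bash
python3 st.py
```

```text
t 13.3 F tool (down,tan ccw,out) [ 2.41  5.57 -0.66] tcp [ 0.582  -0.0353  0.1405] jaw -10.7 r 0.0627 ang -95.9 gap 25.0
```

Call:
carry_out:
  commands:
    - [[0, 0.027, 0, -0.12, 0, 0, 20], [0, 0.054, 0, -0.24, 0, 0, 20], [0, 0.082, -0.001, -0.36, 0, 0, 20], [0, 0.109, -0.002, -0.48, 0, 0, 20], [0, 0.136, -0.004, -0.6, 0, 0, 20]]

```text
t: 13.8
tcp_pos: [0.5853, -0.0356, 0.1405]
tool_rot: [0.534, 0.464, -0.53, 0.467]
force: [5.3, 0.2, -2.1]
finger_gap: 0.292
```

```bash
python3 st.py;python3 - <<'E'
from station import manip
import cv2
s=manip.snapshot("scene")
t=s["image"][200:250,115:195,::-1]
cv2.imwrite("pics/scene12c.png",cv2.resize(cv2.convertScaleAbs(t,alpha=1.8),None,fx=9,fy=9,interpolation=cv2.INTER_CUBIC))
E
```

```text
t 13.8 F tool (down,tan ccw,out) [ 2.19  5.21 -0.95] tcp [ 0.5853 -0.0356  0.1405] jaw -7.7 r 0.0627 ang -92.9 gap 25.0
```

View pics/scene12c.png

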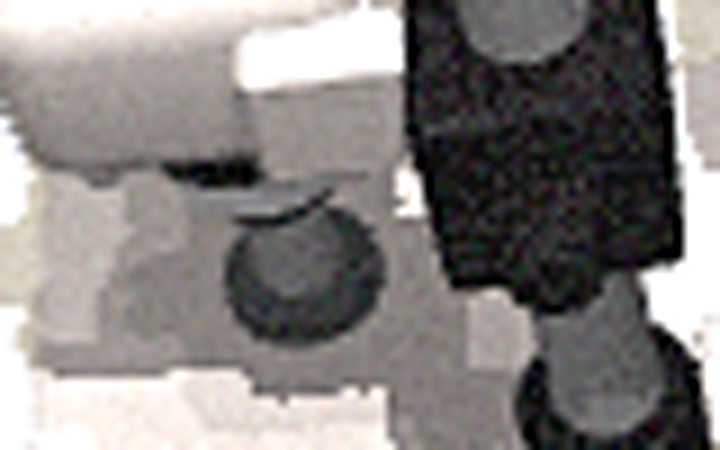

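Call:
carry_out:
  commands:
    - [[0, 0.027, 0, -0.12, 0, 0, 20], [0, 0.054, 0, -0.24, 0, 0, 20], [0, 0.082, -0.001, -0.36, 0, 0, 20], [0, 0.109, -0.002, -0.48, 0, 0, 20], [0, 0.109, -0.002, -0.48, 0, 0, 20]]

```text
t: 14.35
tcp_pos: [0.5881, -0.0357, 0.1405]
tool_rot: [0.525, 0.475, -0.521, 0.478]
force: [6.3, 1.0, -1.5]
finger_gap: 0.288
```

```bash
python3 st.py
```

```text
t 14.35 F tool (down,tan ccw,out) [ 1.54  6.15 -1.6 ] tcp [ 0.5881 -0.0357  0.1405] jaw -5.3 r 0.0627 ang -90.4 gap 24.6
```

Call:
carry_out:
  commands:
    - [[0, 0.027, 0, -0.12, 0, 0, 20], [0, 0.054, 0, -0.24, 0, 0, 20], [0, 0.082, -0.001, -0.36, 0, 0, 20], [0, 0.109, -0.002, -0.48, 0, 0, 20], [0, 0.109, -0.002, -0.48, 0, 0, 20]]

```text
t: 14.85
tcp_pos: [0.5908, -0.0357, 0.1405]
tool_rot: [0.515, 0.486, -0.51, 0.489]
force: [5.8, 2.1, -1.7]
finger_gap: 0.29
```

```bash
python3 st.py
```

```text
t 14.85 F tool (down,tan ccw,out) [ 1.71  5.63 -2.34] tcp [ 0.5908 -0.0357  0.1405] jaw -2.9 r 0.0627 ang -87.9 gap 24.8
```

Call:
carry_out:
  commands:
    - [[0, 0.027, 0, -0.12, 0, 0, 20], [0, 0.054, 0, -0.24, 0, 0, 20], [0, 0.082, -0.001, -0.36, 0, 0, 20], [0, 0.109, -0.002, -0.48, 0, 0, 20], [0, 0.136, -0.004, -0.6, 0, 0, 20]]

```text
t: 15.35
tcp_pos: [0.5939, -0.0355, 0.1405]
tool_rot: [0.502, 0.499, -0.498, 0.502]
force: [6.4, 1.7, -1.5]
finger_gap: 0.294
```

```bash
python3 st.py
```

```text
t 15.35 F tool (down,tan ccw,out) [ 1.52  6.37 -1.71] tcp [ 0.5939 -0.0355  0.1405] jaw 0.1 r 0.0628 ang -85.0 gap 25.1
```

Call:
carry_out:
  commands:
    - [[0, 0.027, 0, -0.12, 0, 0, 20], [0, 0.054, 0, -0.24, 0, 0, 20], [0, 0.082, -0.001, -0.36, 0, 0, 20], [0, 0.109, -0.002, -0.48, 0, 0, 20], [0, 0.136, -0.004, -0.6, 0, 0, 20]]

```text
t: 15.85
tcp_pos: [0.5956, -0.0354, 0.1405]
tool_rot: [0.487, 0.513, -0.485, 0.514]
force: [3.8, 3.1, 0.3]
finger_gap: 0.293
```

```bash
python3 st.py
```

```text
t 15.85 F tool (down,tan ccw,out) [-0.32  3.96 -2.88] tcp [ 0.5956 -0.0354  0.1405] jaw 3.2 r 0.0628 ang -83.5 gap 25.0
```

Call:
carry_out:
  commands:
    - [[0, 0.02, 0, -0.08, 0, 0, 20], [0, 0.035, 0, -0.15, 0, 0, 20], [0, 0.05, 0, -0.22, 0, 0, 20], [0, 0.068, -0.001, -0.3, 0, 0, 20], [0, 0.068, -0.001, -0.3, 0, 0, 20]]

```text
t: 16.35
tcp_pos: [0.5957, -0.0355, 0.1404]
tool_rot: [0.479, 0.52, -0.479, 0.52]
force: [3.4, 4.3, 3.3]
finger_gap: 0.292
```

```bash
python3 st.py
```

```text
t 16.35 F tool (down,tan ccw,out) [-3.29  3.75 -3.99] tcp [ 0.5957 -0.0355  0.1404] jaw 4.7 r 0.0629 ang -83.5 gap 24.9
```

Call:
carry_out:
  commands:
    - [[0, 0.02, 0, -0.08, 0, 0, 20], [0, 0.04, 0, -0.16, 0, 0, 20], [0, 0.06, 0, -0.26, 0, 0, 20], [0, 0.08, -0.001, -0.35, 0, 0, 20], [0, 0.08, -0.001, -0.35, 0, 0, 20]]

```text
t: 16.85
tcp_pos: [0.5958, -0.0354, 0.1404]
tool_rot: [0.47, 0.529, -0.472, 0.526]
force: [-2.4, 4.2, 6.9]
finger_gap: 0.289
```

```bash
python3 st.py
```

```text
t 16.85 F tool (down,tan ccw,out) [-6.9  -1.97 -4.5 ] tcp [ 0.5958 -0.0354  0.1404] jaw 6.5 r 0.0628 ang -83.4 gap 24.7
```

Call:
carry_out:
  commands:
    - [[0, -0.02, 0, 0, 0, 0, 20], [0, -0.02, 0, 0, 0, 0, 20], [0, -0.02, 0, 0, 0, 0, 20], [0, -0.02, 0, 0, 0, 0, 20], [0, -0.02, 0, 0, 0, 0, 20]]

```text
t: 17.35
tcp_pos: [0.5957, -0.0354, 0.1404]
tool_rot: [0.47, 0.528, -0.472, 0.526]
force: [-0.7, 4.6, 6.5]
finger_gap: 0.291
```

```bash
python3 st.py
python3 - <<'E'
from station import manip
import cv2
s=manip.snapshot("scene")
t=s["image"][200:250,115:195,::-1]
cv2.imwrite("pics/scene13c.png",cv2.resize(cv2.convertScaleAbs(t,alpha=1.8),None,fx=9,fy=9,interpolation=cv2.INTER_CUBIC))
s=manip.snapshot("wrist");cv2.imwrite("pics/wrist13.png",s["image"][:,:,::-1])
E
python3 st.py
```

```text
t 17.35 F tool (down,tan ccw,out) [-6.5  -0.24 -4.64] tcp [ 0.5957 -0.0354  0.1404] jaw 6.5 r 0.0628 ang -83.4 gap 24.8
t 17.45 F tool (down,tan ccw,out) [-6.59 -0.59 -4.36] tcp [ 0.5957 -0.0354  0.1404] jaw 6.5 r 0.0629 ang -83.4 gap 24.8
```

View pics/scene13c.png

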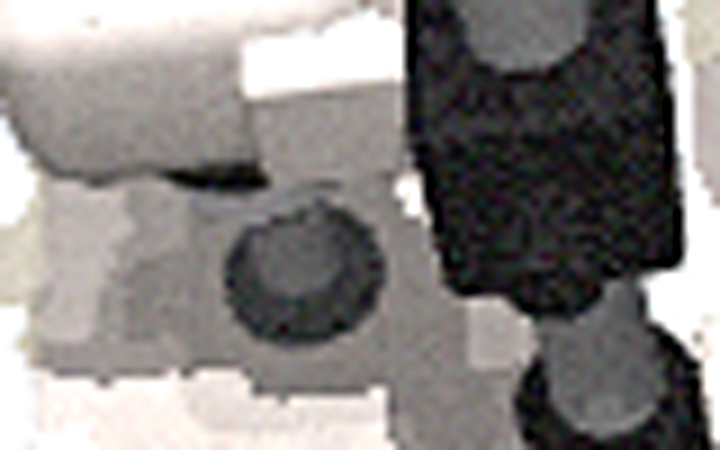

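View pics/wrist13.png

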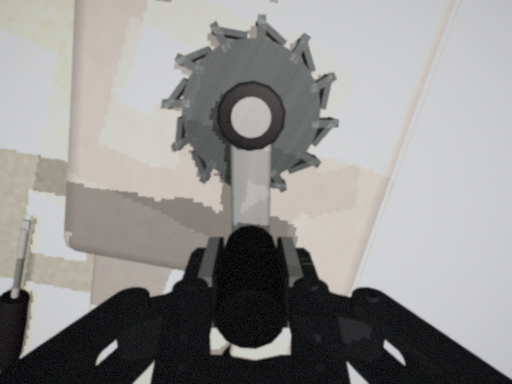

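Call:
carry_out:
  commands:
    - [[0, 0, 0, 0, 0, 0, 25.5], [0, 0, 0, 0, 0, 0, 26], [0, 0, 0, 0, 0, 0, 26.5], [0, 0, 0, 0, 0, 0, 27], [0, 0, 0, 0, 0, 0, 28]]

```text
t: 17.95
tcp_pos: [0.5969, -0.0364, 0.1397]
tool_rot: [0.471, 0.528, -0.472, 0.527]
force: [-1.0, -0.6, -0.6]
finger_gap: 0.328
```

```bash
python3 st.py
```

```text
t 17.95 F tool (down,tan ccw,out) [ 0.57 -1.08  0.52] tcp [ 0.5969 -0.0364  0.1397] jaw 6.4 r 0.0639 ang -82.5 gap 28.0
```

Call:
carry_out:
  commands:
    - [[0, 0, 0, 0, 0, 0, 29], [0, 0, 0, 0, 0, 0, 30], [0, 0, 0, 0, 0, 0, 31], [0, 0, 0, 0, 0, 0, 32], [0, 0, 0, 0, 0, 0, 32]]

```text
t: 18.45
tcp_pos: [0.5974, -0.0358, 0.1403]
tool_rot: [0.471, 0.527, -0.471, 0.527]
force: [0.6, -0.2, 0.6]
finger_gap: 0.373
```

```bash
python3 st.py
python3 - <<'E'
from station import manip
import cv2
s=manip.snapshot("wrist");cv2.imwrite("pics/wrist14.png",s["image"][:,:,::-1])
E
python3 st.py
```

```text
t 18.45 F tool (down,tan ccw,out) [-0.59  0.58  0.32] tcp [ 0.5974 -0.0358  0.1403] jaw 6.4 r 0.0634 ang -81.9 gap 31.9
t 18.5 F tool (down,tan ccw,out) [-0.2   0.37  0.76] tcp [ 0.5974 -0.0358  0.1403] jaw 6.4 r 0.0635 ang -82.0 gap 32.1
```

View pics/wrist14.png

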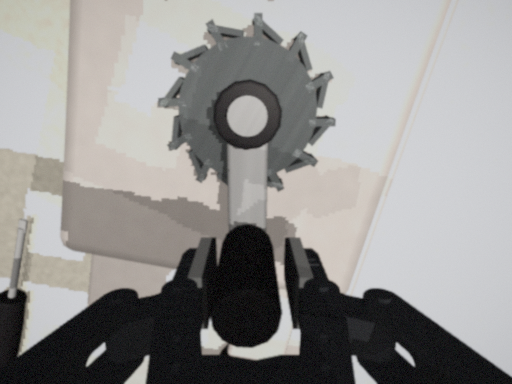

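Call:
carry_out:
  commands:
    - [[0, 0, 0, 0, 0, 0, 40], [0, 0, 0, 0, 0, 0, 50], [-1.0, 0, 0, 0, 0, 0, 50], [-2.5, 0, 0, 0, 0, 0, 50], [-4.5, 0, 0, 0, 0, 0, 50]]

```text
t: 19.0
tcp_pos: [0.5957, -0.0355, 0.2516]
tool_rot: [0.47, 0.529, -0.472, 0.525]
force: [1.5, 0.6, -0.3]
finger_gap: 0.583
```

Call:
carry_out:
  commands:
    - [[-0.5, 0, 0, 0, 0, 0, 50], [-0.5, 0, 0, 0, 0, 0, 50], [-0.5, 0, 0, 0, 0, 0, 50], [-0.5, 0, 0, 0, 0, 0, 50], [-0.5, 0, 0, 0, 0, 0, 50]]

```text
t: 19.5
tcp_pos: [0.5963, -0.0356, 0.2631]
tool_rot: [0.47, 0.529, -0.472, 0.526]
force: [0.4, 0.4, 0.2]
finger_gap: 0.583
```

```bash
python3 st.py
python3 - <<'E'
from station import manip
import cv2
s=manip.snapshot("scene")
cv2.imwrite("pics/scene15c.png",cv2.resize(s["image"][110:270,90:370,::-1],None,fx=2.8,fy=2.8,interpolation=cv2.INTER_CUBIC))
s=manip.snapshot("wrist");cv2.imwrite("pics/wrist15.png",s["image"][:,:,::-1])
E
python3 st.py
```

```text
t 19.5 F tool (down,tan ccw,out) [-0.19  0.43 -0.33] tcp [ 0.5963 -0.0356  0.2631] jaw 6.4 r 0.0631 ang -82.9 gap 49.8
t 19.6 F tool (down,tan ccw,out) [0.51 0.92 0.59] tcp [ 0.5968 -0.0357  0.2637] jaw 6.4 r 0.0633 ang -82.5 gap 49.9
```

View pics/wrist15.png

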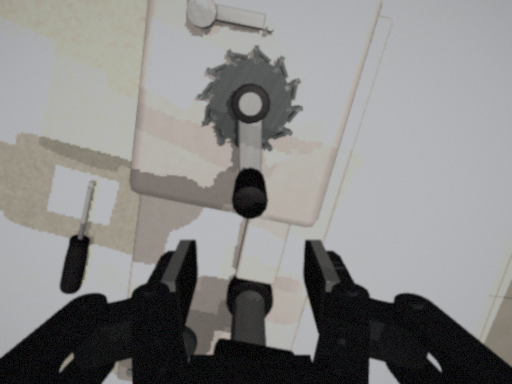

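View pics/scene15c.png

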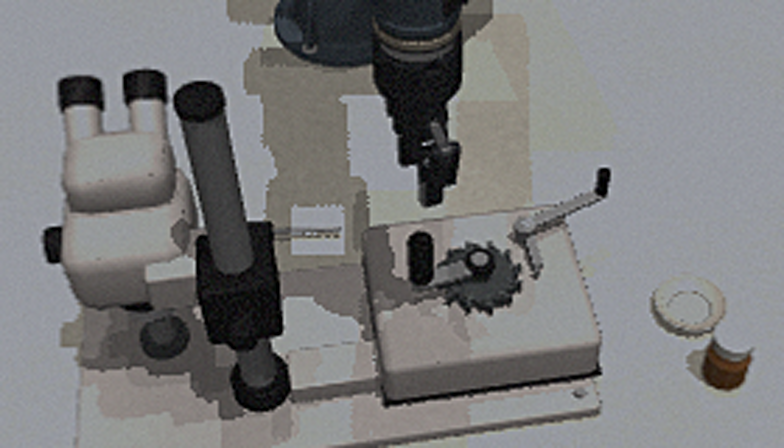

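```bash
python3 -c "
from station import manip
print(manip.sign_off())"; python3 st.py
```

```text
the job is handed in; nothing more can be done
None
the job is handed in; nothing more can be done
```

The microscope head now rests on the park post with the pawl clear and the gripper off everything. I handed the job in at about 19.6 s of the 72 s. `sign_off` gives no verdict, so these results come from my own checks.

- **Pawl lever:** I pushed the peg over to its release stop. It measured about 110° from the stand's x axis, which is the release position. The pawl was still seated in a tooth at that point.
- **Winding up:** I gripped the crank knob and wound it up about 10°. The wrist camera showed the pawl spring clear, with about 8 N of load on the knob.
- **Lowering:** I let the crank turn back about 79° under a held grip, steering by the tool force, at no more than about 6 mm/s of head travel.
- **Landing:** At an estimated ring height of 93 mm the crank stopped advancing and the knob load went from about 6 N to about 0. It briefly showed about 2 N of downward press, and I backed that off.
- **Letting go:** I first opened the jaws only 1 to 3 mm around the knob. There was no load on either pad and the crank did not move, so I opened fully and rose clear.

**Last checks:** the pawl was still clear and the knob stationary. The tool force was about zero and the jar, dish and screwdriver had not visibly moved. The contact force on the post could not be measured directly.

**What disagreed:** just before I let go there were about 6.5 N vertical and 4.5 N radial on the tool. Both vanished when the jaws opened. I could not see the cap clearly under the ring in the scene camera, so the landing was judged by force alone.

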